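# Pin the flatbread press back together

### The job

The flatbread press has been washed in two halves. Push its upper plate straight back over the base until the two hinge eyes sit fully home between the ears of the base, then push the hinge pin all the way in by its knob, through both ears and both eyes, until the knob rests against the ear. Leave the salt mill and the flat tin standing where they are.

Things in the scene. Friction and masses are not known exactly. Their poses are not given: they have to be found in the camera images.
- press_base: Lower half of a square cast aluminium flatbread press on rubber feet; it does not move. Origin on the worktop; x points to the hinge, y along the hinge axis, z up. Its flat part spans x -75 to 64, y -75 to 75 mm, top face 18 mm above the worktop. Hinge axis: parallel to y at x = 95 mm, 36 mm up.
- bore_mouth (a point): Outer mouth of the 12 mm bore in the base's longer ear; axes as the base. The two round ears, 28 mm across, top 50 mm above the worktop, span y = 17 to 67 mm (this ear) and -31 to -17 mm in the base's frame. Oblique lips in front of them (x 66 to 84 mm, 43 mm high) guide the eyes in; a web behind (front face x = 105 mm) stops the eyes where all bores line up.
- top_plate: Upper half of the press, loose, about 0.7 kg: aluminium plate 139 x 150 x 14 mm with a 4 mm raised panel, lying flat on the base but drawn 44 to 58 mm away from the hinge and up to 5 degrees askew. Origin on its underside; x points to the hinge. Fitted, origin and axes coincide with the base's, only 18 mm higher.
- plate_front (a point): Middle of the upper plate's straight front edge (the face to push), half-way up its 14 mm, 25 mm above the worktop; axes as the plate. The edge reaches 75 mm to either side. A handle starts here and runs 90 mm out to -x: 26 mm wide at the root, then a 22 mm round wooden grip, its top 41 mm above the worktop.
- plate_bore (a point): Point on the axis of the upper plate's two eyes, midway between them; axes as the plate. The eyes, 20 mm across with 12 mm bores, lie 3 to 15 mm to either side and have 2 mm side play between the ears. Fitted, this point is at x = 95, y = 0, z = 36 mm in the base's frame.
- hinge_pin: Loose, smooth, oiled steel hinge pin, about 70 g, 10 mm thick, with a knob 24 mm across and 12 mm long. Origin at the shoulder where the knob begins; +y points out along the knob, the shank runs 106 mm to -y. It starts 40 to 47 mm deep in the longer ear, its knob hanging 4 to 8 mm low, and goes home by moving along the base's -y; home, the shoulder is at y = 67 mm in the base's frame.
- pin_head (a point): Centre of the outer face of the pin's knob (the face to push), 12 mm out from the shoulder; axes as the pin.
- pin_tip (a point): The tip of the pin, 106 mm from the shoulder; its end is rounded. Home, it stands 8 mm out of the shorter ear (y = -39 mm in the base's frame).
- salt_mill: Small salt mill, 44 mm across, 90 mm tall, origin under its foot. A bystander: leave it.
- flat_tin: Flat round tin, 86 mm across, 40 mm high, origin under its middle. A bystander: leave it.

How it is judged:
By the outcome, as a careful person would: the job done as asked, in the order asked, and still so for the second after the job is handed in, with the robot touching nothing.
It also fails if it takes over 48 s, if anything falls off the work surface, if the arm or the gripper's body presses on something with over 40 N, if the wrist force passes 120 N, or if a joint passes its speed limit or range.

### The arm

A 7-joint arm with a two-finger parallel gripper is mounted at the origin on a cart in front of the work surface, level with it; the furniture and walls round the work are solid. World frame = base frame: x ahead of the robot, y to its left, z up, the work surface at z = 0. Lengths are in mm, angles in rad, forces in N, time in s.
With the tool pointing down it reaches from about 425 to 925 mm from the base axis. Payload 6.8 kg.
Tool frame: the origin (TCP) lies between the finger pads; the fingertips stand arm.tcp_to_tips ahead of it and the grasp point (between the pads) lies 3 mm ahead of it (arm.tcp_to_tips is the distance from the TCP to the fingertips, in mm); z points along the fingers, y is the line along which they close (so a half turn about z gives the same grasp; the last joint's range is limited). The gripper opens to 85 mm and grips with 20 to 120 N. Pads are 22 mm wide; open, the fingers measure 114 mm over their backs; the gripper's body (76 mm by 85 mm) begins 54 mm behind the grasp point. The pads swing forward as they close: fully open they stand 13 mm farther back than shut.
Start: joints at [0.992, 0.477, 0.022, 1.555, -0.011, 1.109, -0.083], TCP at [306.19, -601.576, 253.308] pointing down, gripper open.
Joint ranges: [-2.96, 2.96], [-0.34, 2.1], [-1.41, 1.46], [0.24, 2.44], [-1.37, 4.51], [0.17, 1.92], [-2.96, 2.96]. Speed limits (rad/s): [2.39, 2.39, 3.14, 3.14, 3.14, 3.14, 3.14].

### API

Orientations are given as a 3x3 rotation matrix whose columns are the frame's x, y, z axes.
In Python, from cell import arm gives the robot as it stands. The module is installed in compiled form; this text tells all that it offers.
- The arm moves only by the tool servo_tool, never from a script. Its argument "rows" is a list of rows, each an object of numbers: "x", "y", "z": the shift along the world's x, y, z in cm; "wx", "wy", "wz": the turn, a rotation vector about the world's x, y, z in rad; "claw": the opening, from 0 (shut) to 1 (fully open). In form: [{"x": .., "y": .., "z": .., "wx": .., "wy": .., "wz": .., "claw": ..}, ...]. A call has 1 to 12 rows; each row shifts and turns the commanded pose from where the row before left it; what a row does not reach is not made up. A row lasts 1/12 s, in which the tool goes at most 41.7 mm and 7.16 degrees, less where a joint would pass 70% of its speed; a pose out of reach is approached as far as the arm can. A call is refused whole if a number of a shift passes 4.17 or a number of a turn 0.125, either way. A call with a gripper value outside its range is refused whole. The fingers move at their own pace and stop on an object; "force" is the grip in N (left out, the last holds). Time passes only in rows, so rows that do not move let the fingers close. It gives the time, the measured TCP pose, the force, the opening and the grip force at its end, in the units of the state.
- arm.observe(): the state, without advancing time (a new reading comes with each control period).
- arm.snapshot(name): name is "side" or "top"; returns a dict with "color" (400x640x3 uint8, red, green, blue), "z_map" (400x640 float32, mm along the optical axis (not along the pixel's ray), 0 where there is no reading), "intrinsics" (3x3 intrinsics, pixels), "dist_coeffs" ([k1, k2, p1, p2, k3] as OpenCV has them; the pictures are not rectified), "R" (3x3) and "t" (3): a world point X has camera coordinates R X + t. Camera axes: x right, y down, z forward; pixel columns grow to the right and rows downward; lengths in mm; the calibration is good to about 2 mm. A picture is of the moment at which its call begins.
- arm.finish_job(): hands the job in; it is judged then, once.
Trained networks look in the newest picture that a camera, given by its name, has taken for a name from the list of things; names that differ only in an ending like _2 or _b are one class to them, and where a whole thing is asked for, a point or a joint stands for the part that bears it (a point fixed in the world has none). Each returns a list of dicts, best first, with "conf" (0 to 1); they miss things now and then, are a little off and sometimes report something else, mostly with a low value. They report only what shows in the picture. A call takes as long as a camera call.
- arm.find_in(camera, query): "extent" ([centre column, centre row, width, height] in pixels, round what is visible of it).
- arm.regions_of(camera, query): "pixels" (400x640 bool, what is visible of it) and "extent" ([centre column, centre row, width, height] in pixels, round what is visible of it).
The state is a dict: "time": time; "joint_pos": joint angles; "qd": joint speeds; "tau": joint torques, N m; "position": TCP position; "tcp_rot": TCP orientation; "wrist_force": force on the tool from outside, world axes, zero at the start; "wrist_torque": the same for the moment, N m; "finger_gap": finger opening in mm; "finger_force": force on a finger pad.
Only numpy, scipy, OpenCV 4.12 (cv2) and the standard library are available. Lean on these libraries where they do the work, as an engineer would, in place of code of your own. Each camera call takes 0.05 s, during which the arm holds its last target. There are 200 camera calls.

## Working session

There is one attempt and no reset: what is moved stays moved. The work goes in short steps, Python scripts to look and compute and a tool call to move; the robot and the scene stay as the last step left them, time stands still between calls to the robot, and variables do not carry over. Pictures are saved under pics/ and viewed, at most 10 in all, crops included, and the job is handed in when it is done.

Besides the shell and the picture viewer there is one more tool, called in YAML: its name, and indented under it one key for each argument. servo_tool: Moves the arm, as the interface text tells. Its arguments: {"type":"object","properties":{"rows":{"type":"array","items":{"type":"object","properties":{"x":{"type":"number"},"y":{"type":"number"},"z":{"type":"number"},"wx":{"type":"number"},"wy":{"type":"number"},"wz":{"type":"number"},"claw":{"type":"number"}}}},"force":{"type":"number"}},"required":["rows"]}

```bash
mkdir -p pics
cat > h.py <<'E'
import numpy as np, cv2
from cell import arm
def cloud(s):
    h,w=s["z_map"].shape
    u,v=np.meshgrid(np.arange(w),np.arange(h))
    p=cv2.undistortPoints(np.stack([u,v],-1).reshape(-1,1,2).astype(float),np.array(s["intrinsics"]),np.array(s["dist_coeffs"])).reshape(h,w,2)
    z=s["z_map"].astype(float)
    c=np.dstack([p[...,0]*z,p[...,1]*z,z])
    W=(c-np.array(s["t"]))@np.array(s["R"])
    W[z==0]=np.nan
    return W
def proj(s,X):
    r,_=cv2.Rodrigues(np.array(s["R"]));return cv2.projectPoints(np.array(X,float).reshape(-1,1,3),r,np.array(s["t"],float),np.array(s["intrinsics"]),np.array(s["dist_coeffs"]))[0].reshape(-1,2)
E
python3 - <<'E'
from h import *
np.set_printoptions(precision=1,suppress=True)
print(arm.tcp_to_tips, arm.observe())
for n in ("top","side"):
    s=arm.snapshot(n); cv2.imwrite(f"pics/{n}0.png",s["color"][...,::-1]); np.save(f"{n}0.npy",s,allow_pickle=True)
    W=cloud(s)
    print(n,"cam",-np.array(s["R"]).T@s["t"])
    for q in ["press_base","top_plate","hinge_pin","salt_mill","flat_tin","bore_mouth","plate_front","plate_bore","pin_head","pin_tip"]:
        for d in arm.regions_of(n,q)[:1]:
            m=d["pixels"]; P=W[m]; P=P[~np.isnan(P[:,0])]
            print(q,round(d["conf"],2),np.array(d["extent"]),len(P),np.percentile(P,[2,50,98],axis=0).ravel() if len(P) else "")
E
```

```text
22.0 {'time': 0.0, 'joint_pos': array([ 1. ,  0.5,  0. ,  1.6, -0. ,  1.1, -0.1]), 'qd': array([ 0.,  0.,  0.,  0.,  0., -0., -0.]), 'tau': array([ -0. , -59.6,   1.6, -28.1,   0. ,   0. ,  -0. ]), 'position': array([ 305.9, -601.1,  252.3]), 'tcp_rot': array([[ 0.9,  0.5, -0. ],
       [ 0.5, -0.9,  0. ],
       [-0. , -0. , -1. ]]), 'wrist_force': array([ 0.3, -0.1, -0.5]), 'wrist_torque': array([-0., -0.,  0.]), 'finger_force': 0.0, 'finger_gap': 85.33332472091875}
top cam [445.8   2.1 959.6]
press_base 0.68 [292.9 153.8  61.3  62.3] 2140 [610.6   9.1  14.4 675.9  78.9  20.1 742.7 132.8  51.7]
top_plate 0.93 [349.9 170.2 109.3  77.5] 4532 [ 560.1 -163.9   29.2  631.9  -39.    35.7  713.4   50.    43.4]
hinge_pin 0.73 [263.8 183.6  19.   28.9] 124 [564.9 126.5  33.8 591.4 142.   39.1 630.9 156.2  44.8]
salt_mill 0.66 [291.9 154.7  64.5  67.8] 2033 [610.2  11.4  15.5 674.3  78.8  20.1 740.3 132.3  51.8]
flat_tin 0.92 [434.5 285.1  44.2  37.5] 1367 [ 341.8 -288.5    4.8  380.7 -246.6   38.1  419.7 -207.9   41.9]
bore_mouth 0.93 [290.8 154.5  65.3  66. ] 2069 [611.3   9.1  15.7 677.  
[... 634 characters left out ...]
0.1] 209 [562.2 108.9  -0.3 588.4 144.2  36.1 631.  161.8  42. ]
salt_mill 0.8 [334.4 300.2  25.7  39.9] 661 [460.1 213.7  -1.  478.6 269.8  55.6 497.6 276.8  89. ]
flat_tin 0.61 [381.6 157.8  35.2  29.1] 735 [ 339.8 -292.2    1.5  381.5 -231.8   36.   420.4 -206.9   40.3]
bore_mouth 0.65 [259.2 232.2  64.1  50.9] 1794 [605.5   8.1  12.2 669.5  89.1  18.6 738.  140.   50.1]
plate_front 0.59 [282.4 192.9  83.4  63.5] 2814 [ 555.1 -161.1   18.1  630.3  -25.4   33.8  715.9   56.6   41.7]
plate_bore 0.68 [279.6 193.9  77.6  62.2] 2844 [ 553.6 -153.6    1.7  631.2  -25.1   33.7  718.3   56.3   41.6]
pin_tip 0.62 [283.6 249.2  30.8  23.3] 207 [562.1 111.8   0.1 587.6 144.2  36.3 632.1 161.8  42. ]
```

Run:
```python
import cv2
a=cv2.imread("pics/top0.png")[100:240,220:440]; a=cv2.resize(a,None,fx=3.6,fy=3.6,interpolation=cv2.INTER_CUBIC); cv2.imwrite("pics/t0c.png",a)
b=cv2.imread("pics/side0.png")[130:320,200:420]; b=cv2.resize(b,None,fx=3.1,fy=3.1,interpolation=cv2.INTER_CUBIC); cv2.imwrite("pics/s0c.png",b)
```

```text
(no output)
```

View pics/t0c.png

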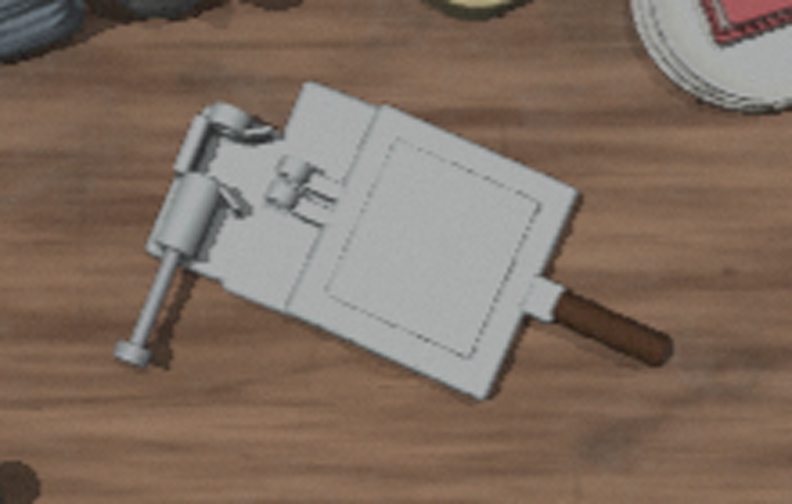

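View pics/s0c.png

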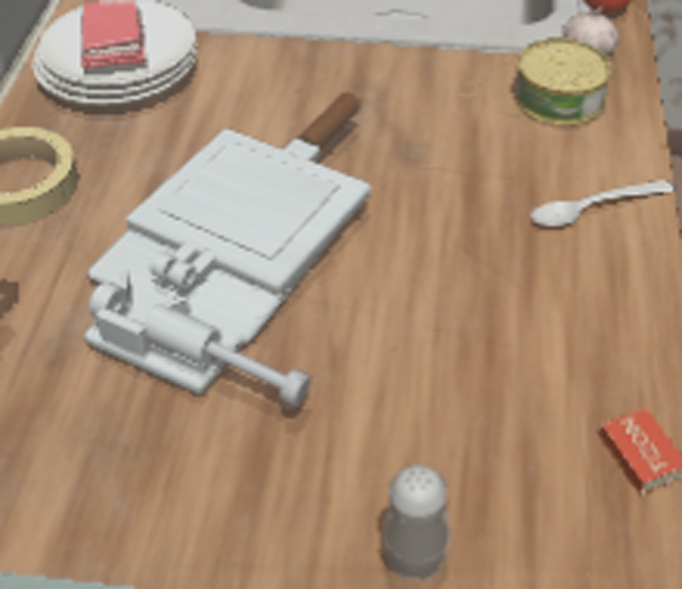

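```bash
cat > fit.py <<'E'
from h import *
from scipy.optimize import minimize
np.set_printoptions(precision=1,suppress=True)
def R2(a): return np.array([[np.cos(a),-np.sin(a)],[np.sin(a),np.cos(a)]])
def load(n): return np.load(n,allow_pickle=True).item()
def rectcost(p,pts,box,out):
    l=(pts-p[:2])@R2(p[2]); x0,x1,y0,y1=box
    return l
if __name__=="__main__":
    for n in ("top","side"):
        s=load(f"{n}0.npy"); W=cloud(s).reshape(-1,3); W=W[~np.isnan(W[:,0])]
        near=(W[:,0]>500)&(W[:,0]<800)&(W[:,1]>-170)&(W[:,1]<180)
        W=W[near]
        wt=np.median(W[(W[:,2]<8),2]); print(n,"table",wt)
        e=W[(W[:,2]-wt>45)&(W[:,1]>40)]
        r=cv2.minAreaRect(e[:,:2].astype(np.float32)); print("ears",len(e),r, e[:,2].max())
        # plate panel (z 36) 
        from scipy import ndimage
        pl=W[(abs(W[:,2]-wt-36)<2.)&(W[:,1]<70)]
        d=load(f"{n}0.npy")
        print("panel+",len(pl),cv2.minAreaRect(pl[:,:2].astype(np.float32)))
        p2=W[(W[:,2]-wt>28)&(W[:,2]-wt<40)&(W[:,1]<70)]
        h=p2[:,2]-wt; print(np.histogram(h,bins=np.arange(28,41)))
        g=W[W[:,2]-wt>10];
E
python3 fit.py
```

```text
top table 1.4532866782547877
ears 482 ((722.3533325195312, 98.92119598388672), (172.9518585205078, 94.2518539428711), 9.635117530822754) 156.80925617824292
panel+ 1892 ((631.9839477539062, -46.640228271484375), (276.0184631347656, 143.4894561767578), 64.2400131225586)
(array([ 87, 186, 371, 492, 458, 478, 501, 538, 510, 343, 188, 103]), array([28, 29, 30, 31, 32, 33, 34, 35, 36, 37, 38, 39, 40]))
side table -0.11302958395637833
ears 489 ((722.655029296875, 101.34214782714844), (172.97091674804688, 93.34345245361328), 9.988476753234863) 154.9626746280004
panel+ 1179 ((632.7498168945312, -49.23088836669922), (154.95944213867188, 227.28370666503906), 5.025689601898193)
(array([ 32,  75, 129, 353, 335, 241, 211, 362, 389, 217,  74,  31]), array([28, 29, 30, 31, 32, 33, 34, 35, 36, 37, 38, 39, 40]))
```

```bash
cat > fit.py <<'E'
from h import *
from scipy.optimize import minimize
np.set_printoptions(precision=1,suppress=True)
def R2(a): return np.array([[np.cos(a),-np.sin(a)],[np.sin(a),np.cos(a)]])
def sd(l,b): # signed dist to box, + outside
    q=np.abs(l-[(b[0]+b[1])/2,(b[2]+b[3])/2])-[(b[1]-b[0])/2,(b[3]-b[2])/2]
    return np.linalg.norm(np.maximum(q,0),axis=1)+np.minimum(q.max(1),0)
def cl(d): return np.clip(d,0,8).sum()
def pts(s):
    W=cloud(s).reshape(-1,3); W=W[~np.isnan(W[:,0])]
    W=W[(W[:,0]>500)&(W[:,0]<800)&(W[:,1]>-190)&(W[:,1]<190)]
    W[:,2]-=np.median(W[W[:,2]<8,2]); return W[W[:,2]<56]
def plate(W,p0):
    h=W[:,2]
    def c(p):
        l=(W[:,:2]-p[:2])@R2(p[2]); k=(l[:,0]<64+4)&(l[:,0]>-90)&~((l[:,0]<-70)&(abs(l[:,1])<18))
        hi=k&(h>28.5)&(h<41); lo=k&(h<21.5)
        # front/back bounded: points beyond x 64 excluding eyes
        k2=(abs(l[:,1])>22)&(l[:,0]>=68)&(l[:,0]<80)&(h>28.5)&(h<38)
        d=sd(l,(-75,64,-75,75)); return cl(d[hi])+cl(-d[lo])+cl(d[k2])
    return best(c,p0)
def base(W,p0):
    h=W[:,2]
    def c(p):
        l=(W[:,:2]-p[:2])@R2(p[2])
        hw=np.sqrt(14**2-(45-36)**2)
        d=np.minimum(sd(l,(95-hw,95+hw,17,67)),sd(l,(95-hw,95+hw,-31,-17)))
        k=(l[:,0]>70)&(l[:,0]<125)
        e=cl(d[k&(h>45)])+cl(-d[k&(h<45)])
        k=(l[:,0]>-10)&(l[:,0]<60)
        f=sd(l,(-300,300,-75,75)); 
        return 2*e+cl(f[k&(h>9)])+cl(-f[k&(h<9)])
    return best(c,p0)
def best(c,p0):
    r=None
    for da in (-.1,-.05,0,.05,.1):
        q=minimize(c,np.array(p0)+[0,0,da],method="Nelder-Mead",options=dict(initial_simplex=np.array(p0)+[0,0,da]+np.array([[0,0,0],[12,0,0],[0,12,0],[0,0,.08]])*np.random.choice([-1,1]),xatol=.01,fatol=.1,maxiter=800))
        if r is None or q.fun<r.fun: r=q
    return r.x,r.fun
def report(ss,pb=(670,5,1.15),pp=(640,-45,1.15)):
    Ws=[pts(s) for s in ss]; Ws.append(np.vstack(Ws))
    for W in Ws:
        b,fb=base(W,pb); p,fp=plate(W,pp)
        rel=R2(b[2]).T@(p[:2]-b[:2])
        print("base",b,np.degrees(b[2]),fb,"plate",p,np.degrees(p[2]),fp,"rel",rel,"askew",np.degrees(p[2]-b[2]))
    return b,p
if __name__=="__main__":
    ss=[np.load(f"{n}0.npy",allow_pickle=True).item() for n in ("top","side")]
    b,p=report(ss)
    for s,n in zip(ss,("top","side")):
        im=s["color"][...,::-1].copy()
        im=cv2.resize(im,None,fx=4,fy=4,interpolation=cv2.INTER_CUBIC)
        def box(q,x0,x1,y0,y1,z,col):
            l=np.array([[x0,y0],[x1,y0],[x1,y1],[x0,y1]]); X=np.c_[l@R2(q[2]).T+q[:2],np.full(4,z)]
            cv2.polylines(im,[((proj(s,X)+.5)*4-.5).astype(int)],True,col,1)
        box(p,-75,64,-75,75,32,(0,0,255)); box(b,-75,64,-75,75,18,(0,255,0)); box(b,95,95,17,67,50,(255,0,0)); box(b,95,95,-31,-17,50,(255,0,0))
        box(p,95,95,-15,15,46,(255,0,255))
        y,x=((105,225) if n=="top" else (150,215))
        cv2.imwrite(f"pics/{n}_fit.png",im[y*4:y*4+540,x*4:x*4+660])
E
python3 fit.py
```

```text
base [662.2  12.8   1.2] 67.93274552538263 497.03429539616263 plate [641.1 -32.6   1.2] 65.95348404101203 277.4536841029436 rel [-50.    2.5] askew -1.9792614843705862
base [661.   11.4   1.2] 68.00779420013546 651.1252140308587 plate [640.7 -35.1   1.1] 65.43180426846045 619.8263921994801 rel [-50.8   1.4] askew -2.5759899316750077
base [661.4  11.9   1.2] 67.8110021106515 1200.3561182068681 plate [640.9 -34.2   1.1] 65.5737807857592 944.2079813294757 rel [-50.4   1.6] askew -2.237221324892304
```

View pics/top_fit.png

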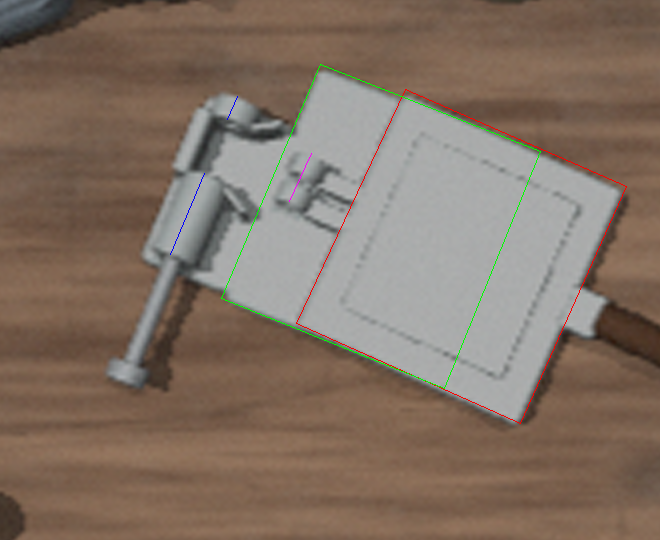

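Run:
```python
from fit import *
b=np.array([661.4,11.9,np.radians(67.9)])
ss=[np.load(f"{n}0.npy",allow_pickle=True).item() for n in ("top","side")]
for s in ss:
    W=pts(s); l=(W[:,:2]-b[:2])@R2(b[2]); h=W[:,2]
    k=(l[:,1]>80)&(l[:,1]<160)&(abs(l[:,0]-95)<30)&(h>15); q=np.c_[l,h][k]
    kn=q[q[:,1]>118]; print(len(q),"knob?",kn.min(0),kn.max(0),np.median(kn,0)); print(np.histogram(q[:,1],bins=np.arange(80,160,5)))
    sh=q[q[:,1]<105]; print("shank x",np.median(sh,0))
    # mill
    C=cloud(s).reshape(-1,3); C=C[(C[:,0]>420)&(C[:,0]<540)&(C[:,1]>190)&(C[:,1]<330)&(C[:,2]>75)]
    print("mill top",len(C),C.mean(0) if len(C) else "",)
print(R2(b[2]), b[:2]+R2(b[2])@[95,130])
```

```text
156 knob? [ 83.8 118.8  28.8] [107.2 142.8  44.6] [ 94.2 134.4  38.1]
(array([11, 10,  8, 11, 10,  9, 10, 11,  9, 10, 21, 24, 12,  0,  0]), array([ 80,  85,  90,  95, 100, 105, 110, 115, 120, 125, 130, 135, 140,
       145, 150, 155]))
shank x [95.3 92.5 37.1]
mill top 208 [479.6 255.6  86.2]
185 knob? [ 83.6 118.3  21.6] [106.3 144.8  43.1] [ 97.7 138.2  35.6]
(array([10,  9, 10, 11, 10, 11, 10, 12, 11,  7, 16, 25, 43,  0,  0]), array([ 80,  85,  90,  95, 100, 105, 110, 115, 120, 125, 130, 135, 140,
       145, 150, 155]))
shank x [97.4 93.4 37. ]
mill top 240 [479.4 263.4  83.7]
[[ 0.4 -0.9]
 [ 0.9  0.4]] [576.7 148.8]
```

```bash
cat > go.py <<'E'
import sys; from fit import *
# target x y z yaw(deg, tool x axis) -> remaining shift(cm), turn
def go(x,y,z,yaw):
    o=arm.observe(); R=o["tcp_rot"]; T=np.array([[np.cos(a:=np.radians(yaw)),np.sin(a),0],[np.sin(a),-np.cos(a),0],[0,0,-1]])
    from scipy.spatial.transform import Rotation as Q
    w=Q.from_matrix(T@R.T).as_rotvec()
    with np.printoptions(precision=3,suppress=True): print("t",round(o["time"],2),"pos",o["position"],"yaw",np.degrees(np.arctan2(R[1,0],R[0,0])),"shift cm",(np.array([x,y,z])-o["position"])/10,"turn",w,"F",o["wrist_force"],"gap",o["finger_gap"],o["finger_force"])
if __name__=="__main__":
    B=np.array([661.4,11.9]);RB=R2(np.radians(67.9))
    print("base pts: grip home",B+RB@[-88,0],"xdir",RB[:,0],"ydir",RB[:,1],"knob grip",B+RB@[95,145])
    p=np.array([640.9,-34.2]); g=p+R2(np.radians(65.7))@[-88,0]; print("grip now",g)
    go(*g,29,65.7)
E
python3 go.py
```

```text
base pts: grip home [628.3 -69.6] xdir [0.4 0.9] ydir [-0.9  0.4] knob grip [562.8 154.5]
grip now [ 604.7 -114.4]
t 1.1 pos [ 306.21  -601.582  253.322] yaw 26.972427826187456 shift cm [ 29.848  48.718 -22.432] turn [0.    0.    0.676] F [ 0.351 -0.158  0.029] gap 85.42602616269122 0.0
```

servo_tool:
  rows:
    - {"x": 1.66, "y": 2.71, "wz": 0.056, "claw": 1}
    - {"x": 1.66, "y": 2.71, "wz": 0.056, "claw": 1}
    - {"x": 1.66, "y": 2.71, "wz": 0.056, "claw": 1}
    - {"x": 1.66, "y": 2.71, "wz": 0.056, "claw": 1}
    - {"x": 1.66, "y": 2.71, "wz": 0.056, "claw": 1}
    - {"x": 1.66, "y": 2.71, "wz": 0.056, "claw": 1}
    - {"x": 1.66, "y": 2.71, "wz": 0.056, "claw": 1}
    - {"x": 1.66, "y": 2.71, "wz": 0.056, "claw": 1}
    - {"x": 1.66, "y": 2.71, "wz": 0.056, "claw": 1}
    - {"x": 1.66, "y": 2.71, "wz": 0.056, "claw": 1}
    - {"x": 1.66, "y": 2.71, "wz": 0.056, "claw": 1}
    - {"x": 1.66, "y": 2.71, "wz": 0.056, "claw": 1}

```text
validation failed for argument at $.ro...
```

servo_tool:
  rows:
    - {"x": 1.66, "y": 2.71, "z": -1.0, "claw": 1}
    - {"x": 1.66, "y": 2.71, "z": -2.0, "claw": 1}
    - {"x": 1.66, "y": 2.71, "z": -3.0, "claw": 1}
    - {"x": 1.66, "y": 2.71, "z": -3.0, "claw": 1}
    - {"x": 1.66, "y": 2.71, "z": -3.0, "claw": 1}
    - {"x": 1.66, "y": 2.71, "z": -3.0, "claw": 1}
    - {"claw": 1}
    - {"claw": 1}

```text
validation failed for argument at $.ro...
```

```bash
python3 go.py
```

```text
base pts: grip home [628.3 -69.6] xdir [0.4 0.9] ydir [-0.9  0.4] knob grip [562.8 154.5]
grip now [ 604.7 -114.4]
t 1.1 pos [ 306.21  -601.582  253.322] yaw 26.972427826187456 shift cm [ 29.848  48.718 -22.432] turn [0.    0.    0.676] F [ 0.351 -0.158  0.029] gap 85.42602616269122 0.0
```

servo_tool:
  rows:
    - {"x": 1.66, "y": 2.71, "z": 0, "wx": 0, "wy": 0, "wz": 0.056, "claw": 1}
    - {"x": 1.66, "y": 2.71, "z": 0, "wx": 0, "wy": 0, "wz": 0.056, "claw": 1}
    - {"x": 1.66, "y": 2.71, "z": 0, "wx": 0, "wy": 0, "wz": 0.056, "claw": 1}
    - {"x": 1.66, "y": 2.71, "z": 0, "wx": 0, "wy": 0, "wz": 0.056, "claw": 1}
    - {"x": 1.66, "y": 2.71, "z": 0, "wx": 0, "wy": 0, "wz": 0.056, "claw": 1}
    - {"x": 1.66, "y": 2.71, "z": 0, "wx": 0, "wy": 0, "wz": 0.056, "claw": 1}
    - {"x": 1.66, "y": 2.71, "z": 0, "wx": 0, "wy": 0, "wz": 0.056, "claw": 1}
    - {"x": 1.66, "y": 2.71, "z": 0, "wx": 0, "wy": 0, "wz": 0.056, "claw": 1}
    - {"x": 1.66, "y": 2.71, "z": 0, "wx": 0, "wy": 0, "wz": 0.056, "claw": 1}
    - {"x": 1.66, "y": 2.71, "z": 0, "wx": 0, "wy": 0, "wz": 0.056, "claw": 1}
    - {"x": 1.66, "y": 2.71, "z": 0, "wx": 0, "wy": 0, "wz": 0.056, "claw": 1}
    - {"x": 1.66, "y": 2.71, "z": 0, "wx": 0, "wy": 0, "wz": 0.056, "claw": 1}

```text
time: 2.1
position: [506.0, -275.1, 253.6]
tcp_rot: [[0.413, 0.911, 0.0], [0.911, -0.413, -0.0], [-0.0, 0.001, -1.0]]
wrist_force: [-0.1, -0.3, -0.2]
finger_gap: 85.1
finger_force: 0.0
```

servo_tool:
  rows:
    - {"x": 1.645, "y": 2.68, "z": -1, "wx": 0, "wy": 0, "wz": 0, "claw": 1}
    - {"x": 1.645, "y": 2.68, "z": -2, "wx": 0, "wy": 0, "wz": 0, "claw": 1}
    - {"x": 1.645, "y": 2.68, "z": -3, "wx": 0, "wy": 0, "wz": 0, "claw": 1}
    - {"x": 1.645, "y": 2.68, "z": -3, "wx": 0, "wy": 0, "wz": 0, "claw": 1}
    - {"x": 1.645, "y": 2.68, "z": -3, "wx": 0, "wy": 0, "wz": 0, "claw": 1}
    - {"x": 1.645, "y": 2.68, "z": -3, "wx": 0, "wy": 0, "wz": 0, "claw": 1}
    - {"x": 0, "y": 0, "z": 0, "wx": 0, "wy": 0, "wz": 0, "claw": 1}
    - {"x": 0, "y": 0, "z": 0, "wx": 0, "wy": 0, "wz": 0, "claw": 1}

```text
time: 2.77
position: [601.0, -117.2, 106.3]
tcp_rot: [[0.411, 0.912, -0.003], [0.912, -0.411, 0.002], [0.0, -0.004, -1.0]]
wrist_force: [-1.0, -0.8, -0.1]
finger_gap: 85.3
finger_force: 0.0
```

```bash
python3 go.py
```

```text
base pts: grip home [628.3 -69.6] xdir [0.4 0.9] ydir [-0.9  0.4] knob grip [562.8 154.5]
grip now [ 604.7 -114.4]
t 2.77 pos [ 600.953 -117.213  106.258] yaw 65.72049836602575 shift cm [ 0.373  0.281 -7.726] turn [-0.002 -0.003 -0.   ] F [-0.983 -0.799 -0.072] gap 85.30524226303697 0.0
```

servo_tool:
  rows:
    - {"x": 0, "y": 0, "z": -1.86, "wx": 0, "wy": 0, "wz": 0, "claw": 1}
    - {"x": 0, "y": 0, "z": -1.86, "wx": 0, "wy": 0, "wz": 0, "claw": 1}
    - {"x": 0, "y": 0, "z": -1.86, "wx": 0, "wy": 0, "wz": 0, "claw": 1}
    - {"x": 0, "y": 0, "z": -1.86, "wx": 0, "wy": 0, "wz": 0, "claw": 1}
    - {"x": 0, "y": 0, "z": 0, "wx": 0, "wy": 0, "wz": 0, "claw": 1}
    - {"x": 0, "y": 0, "z": 0, "wx": 0, "wy": 0, "wz": 0, "claw": 1}
    - {"x": 0, "y": 0, "z": 0, "wx": 0, "wy": 0, "wz": 0, "claw": 1}

```text
time: 3.35
position: [602.2, -121.1, 35.5]
tcp_rot: [[0.416, 0.909, 0.002], [0.909, -0.416, -0.001], [0.0, 0.002, -1.0]]
wrist_force: [0.1, -0.7, 0.6]
finger_gap: 85.3
finger_force: 0.0
```

```bash
python3 go.py
python3 - <<'E'
from h import *
s=arm.snapshot("top"); a=cv2.resize(s["color"][110:240,280:440,::-1],None,fx=4,fy=4,interpolation=cv2.INTER_CUBIC); cv2.imwrite("pics/t1.png",a)
E
```

```text
base pts: grip home [628.3 -69.6] xdir [0.4 0.9] ydir [-0.9  0.4] knob grip [562.8 154.5]
grip now [ 604.7 -114.4]
t 3.35 pos [ 602.227 -121.088   35.498] yaw 65.40335784246905 shift cm [ 0.246  0.668 -0.65 ] turn [0.001 0.002 0.005] F [ 0.052 -0.667  0.576] gap 85.32491685050333 0.0
```

View pics/t1.png

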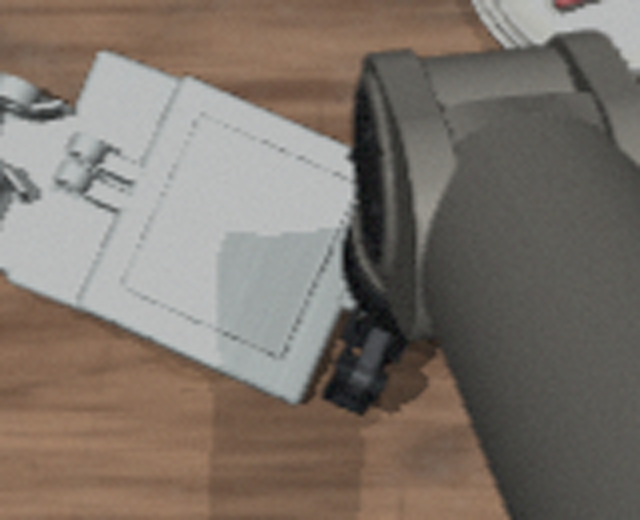

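servo_tool:
  rows:
    - {"x": 0, "y": 0, "z": 0, "wx": 0, "wy": 0, "wz": 0, "claw": 1}
    - {"x": 0, "y": 0, "z": 0, "wx": 0, "wy": 0, "wz": 0, "claw": 1}
    - {"x": 0, "y": 0, "z": 0, "wx": 0, "wy": 0, "wz": 0, "claw": 1}

```text
time: 3.65
position: [601.8, -120.1, 34.7]
tcp_rot: [[0.415, 0.91, 0.001], [0.91, -0.415, -0.0], [0.0, 0.001, -1.0]]
wrist_force: [-0.7, -0.2, 0.3]
finger_gap: 85.4
finger_force: 0.0
```

```bash
python3 go.py
```

```text
base pts: grip home [628.3 -69.6] xdir [0.4 0.9] ydir [-0.9  0.4] knob grip [562.8 154.5]
grip now [ 604.7 -114.4]
t 3.65 pos [ 601.837 -120.132   34.717] yaw 65.47138020647853 shift cm [ 0.285  0.573 -0.572] turn [0.    0.001 0.004] F [-0.677 -0.16   0.306] gap 85.40677265028081 0.0
```

servo_tool:
  rows:
    - {"x": 0.15, "y": 0.28, "z": -0.28, "wx": 0, "wy": 0, "wz": 0, "claw": 1}
    - {"x": 0.14, "y": 0.28, "z": -0.28, "wx": 0, "wy": 0, "wz": 0.003, "claw": 1}
    - {"x": 0, "y": 0, "z": 0, "wx": 0, "wy": 0, "wz": 0, "claw": 1}
    - {"x": 0, "y": 0, "z": 0, "wx": 0, "wy": 0, "wz": 0, "claw": 0.5}
    - {"x": 0, "y": 0, "z": 0, "wx": 0, "wy": 0, "wz": 0, "claw": 0.2}
    - {"x": 0, "y": 0, "z": 0, "wx": 0, "wy": 0, "wz": 0, "claw": 0.2}
    - {"x": 0, "y": 0, "z": 0, "wx": 0, "wy": 0, "wz": 0, "claw": 0.2}
    - {"x": 0, "y": 0, "z": 0, "wx": 0, "wy": 0, "wz": 0, "claw": 0.2}
  force: 30

```text
time: 4.32
position: [604.0, -114.5, 28.3]
tcp_rot: [[0.413, 0.911, -0.001], [0.911, -0.413, -0.0], [-0.0, -0.0, -1.0]]
wrist_force: [-6.3, -0.1, 5.9]
finger_gap: 25.8
finger_force: 11.8
```

```bash
python3 go.py
```

```text
base pts: grip home [628.3 -69.6] xdir [0.4 0.9] ydir [-0.9  0.4] knob grip [562.8 154.5]
grip now [ 604.7 -114.4]
t 4.32 pos [ 604.012 -114.521   28.257] yaw 65.63724667292166 shift cm [0.068 0.012 0.074] turn [ 0.    -0.001  0.001] F [-6.296 -0.149  5.927] gap 25.796879165658 11.761061400175095
```

servo_tool:
  rows:
    - {"x": 0, "y": 0, "z": 0, "wx": 0, "wy": 0, "wz": 0, "claw": 0}
    - {"x": 0, "y": 0, "z": 0, "wx": 0, "wy": 0, "wz": 0, "claw": 0}
    - {"x": 0.14, "y": 0.09, "z": 0, "wx": 0, "wy": 0, "wz": 0.0065, "claw": 0}
    - {"x": 0.14, "y": 0.09, "z": 0, "wx": 0, "wy": 0, "wz": 0.0065, "claw": 0}
    - {"x": 0.14, "y": 0.09, "z": 0, "wx": 0, "wy": 0, "wz": 0.0065, "claw": 0}
    - {"x": 0.14, "y": 0.09, "z": 0, "wx": 0, "wy": 0, "wz": 0.0065, "claw": 0}
    - {"x": 0.14, "y": 0.09, "z": 0, "wx": 0, "wy": 0, "wz": 0.0065, "claw": 0}
    - {"x": 0.14, "y": 0.09, "z": 0, "wx": 0, "wy": 0, "wz": 0.0065, "claw": 0}
    - {"x": 0, "y": 0, "z": 0, "wx": 0, "wy": 0, "wz": 0, "claw": 0}
    - {"x": 0, "y": 0, "z": 0, "wx": 0, "wy": 0, "wz": 0, "claw": 0}
  force: 40

```text
time: 5.15
position: [610.7, -112.1, 28.0]
tcp_rot: [[0.378, 0.926, -0.004], [0.926, -0.378, -0.003], [-0.005, -0.002, -1.0]]
wrist_force: [-6.8, -5.7, 6.7]
finger_gap: 25.0
finger_force: 42.6
```

```bash
cat >> go.py <<'E'
    go(*(B+RB@[-88,0]),28,67.9)
    o=arm.observe(); print("tcp in base",RB.T@(o["position"][:2]-B))
    if len(sys.argv)>1:
        ss=[arm.snapshot(n) for n in ("top","side")]
        for s,n in zip(ss,("top","side")):
            try: W=pts(s); q,f=plate(W,(655,0,1.18)); print(n,q,np.degrees(q[2]),f,"rel",RB.T@(q[:2]-B))
            except Exception as e: print(e)
E
python3 go.py 1
```

```text
base pts: grip home [628.3 -69.6] xdir [0.4 0.9] ydir [-0.9  0.4] knob grip [562.8 154.5]
grip now [ 604.7 -114.4]
t 5.15 pos [ 610.667 -112.102   28.048] yaw 67.79575371150021 shift cm [-0.598 -0.23   0.095] turn [ 0.003 -0.004 -0.037] F [-6.774 -5.734  6.699] gap 24.9771310589238 42.6333224773407
t 5.15 pos [ 610.667 -112.102   28.048] yaw 67.79575371150021 shift cm [ 1.762  4.247 -0.005] turn [ 0.003 -0.004  0.002] F [-6.774 -5.734  6.699] gap 24.9771310589238 42.6333224773407
tcp in base [-134.     0.4]
top [645.  -28.2   1.2] 69.66820157661124 98.34049172964124 rel [-43.4   0.1]
side [644.1 -31.5   1.2] 68.66894216590286 594.8871766574823 rel [-46.7  -0.3]
```

servo_tool:
  rows:
    - {"x": 0.15, "y": 0.37, "z": 0, "wx": 0, "wy": 0, "wz": 0, "claw": 0}
    - {"x": 0.15, "y": 0.37, "z": 0, "wx": 0, "wy": 0, "wz": 0, "claw": 0}
    - {"x": 0.15, "y": 0.37, "z": 0, "wx": 0, "wy": 0, "wz": 0, "claw": 0}
    - {"x": 0.15, "y": 0.37, "z": 0, "wx": 0, "wy": 0, "wz": 0, "claw": 0}
    - {"x": 0.15, "y": 0.37, "z": 0, "wx": 0, "wy": 0, "wz": 0, "claw": 0}
    - {"x": 0.15, "y": 0.37, "z": 0, "wx": 0, "wy": 0, "wz": 0, "claw": 0}
    - {"x": 0.15, "y": 0.37, "z": 0, "wx": 0, "wy": 0, "wz": 0, "claw": 0}

```text
time: 5.83
position: [622.5, -87.3, 28.5]
tcp_rot: [[0.379, 0.925, -0.001], [0.925, -0.379, -0.005], [-0.005, 0.0, -1.0]]
wrist_force: [-3.9, -8.6, 5.2]
finger_gap: 25.5
finger_force: 42.6
```

```bash
python3 go.py 1 | tail -4
```

```text
t 5.83 pos [622.535 -87.307  28.489] yaw 67.71849260483286 shift cm [ 0.576  1.767 -0.049] turn [ 0.005 -0.001  0.003] F [-3.944 -8.599  5.199] gap 25.50532014820945 42.55672752857208
tcp in base [-106.5   -1.3]
top [656.5  -3.8   1.2] 68.07514378596524 51.58119336338747 rel [-16.4  -1.3]
side [656.   -4.8   1.2] 68.09796050457616 379.0744438169575 rel [-17.4  -1.3]
```

servo_tool:
  rows:
    - {"x": 0.11, "y": 0.34, "z": 0, "wx": 0, "wy": 0, "wz": 0, "claw": 0}
    - {"x": 0.11, "y": 0.34, "z": 0, "wx": 0, "wy": 0, "wz": 0, "claw": 0}
    - {"x": 0.11, "y": 0.34, "z": 0, "wx": 0, "wy": 0, "wz": 0, "claw": 0}
    - {"x": 0.11, "y": 0.34, "z": 0, "wx": 0, "wy": 0, "wz": 0, "claw": 0}

```text
time: 6.27
position: [627.2, -73.6, 28.5]
tcp_rot: [[0.379, 0.925, -0.001], [0.925, -0.379, -0.004], [-0.004, 0.001, -1.0]]
wrist_force: [-2.2, -7.8, 3.6]
finger_gap: 25.1
finger_force: 42.5
```

```bash
python3 go.py 1 | tail -4
```

```text
t 6.27 pos [627.22  -73.587  28.489] yaw 67.70878402726214 shift cm [ 0.107  0.395 -0.049] turn [ 0.004 -0.001  0.003] F [-2.194 -7.803  3.613] gap 25.094970646922963 42.474841475486755
tcp in base [-92.1  -0.5]
top [662.   11.    1.2] 68.24553798894405 89.95772901841914 rel [-0.5 -0.9]
side [660.6   7.9   1.2] 67.79443329181224 473.20830128789294 rel [-4.  -0.8]
```

Continue gently until it stops at the web.

servo_tool:
  rows:
    - {"x": 0.08, "y": 0.19, "z": 0, "wx": 0, "wy": 0, "wz": 0, "claw": 0}
    - {"x": 0.08, "y": 0.19, "z": 0, "wx": 0, "wy": 0, "wz": 0, "claw": 0}
    - {"x": 0.08, "y": 0.19, "z": 0, "wx": 0, "wy": 0, "wz": 0, "claw": 0}
    - {"x": 0, "y": 0, "z": 0, "wx": 0, "wy": 0, "wz": 0, "claw": 0}

```text
time: 6.7
position: [628.5, -70.2, 28.5]
tcp_rot: [[0.38, 0.925, -0.003], [0.925, -0.38, -0.007], [-0.008, -0.0, -1.0]]
wrist_force: [-6.5, -12.2, 8.2]
finger_gap: 25.1
finger_force: 42.9
```

```bash
python3 go.py 1 | tail -4
```

```text
t 6.7 pos [628.53  -70.183  28.499] yaw 67.65832490610973 shift cm [-0.024  0.055 -0.05 ] turn [ 0.007 -0.003  0.004] F [ -6.473 -12.162   8.243] gap 25.121202859912188 42.89706766605377
tcp in base [-88.4  -0.4]
top [662.7  12.8   1.2] 67.90900854098194 91.61414737869808 rel [ 1.3 -0.8]
side [661.5  10.    1.2] 67.795496838336 486.2319083611348 rel [-1.7 -0.8]
```

servo_tool:
  rows:
    - {"x": 0.08, "y": 0.19, "z": 0, "wx": 0, "wy": 0, "wz": 0, "claw": 0}
    - {"x": 0.08, "y": 0.19, "z": 0, "wx": 0, "wy": 0, "wz": 0, "claw": 0}
    - {"x": 0.08, "y": 0.19, "z": 0, "wx": 0, "wy": 0, "wz": 0, "claw": 0}
    - {"x": 0, "y": 0, "z": 0, "wx": 0, "wy": 0, "wz": 0, "claw": 0}

```text
time: 7.13
position: [628.6, -70.1, 28.5]
tcp_rot: [[0.383, 0.924, -0.008], [0.923, -0.383, -0.013], [-0.015, -0.002, -1.0]]
wrist_force: [-12.8, -22.2, 15.3]
finger_gap: 24.8
finger_force: 43.7
```

```bash
python3 go.py 1 | tail -4
```

```text
t 7.13 pos [628.567 -70.105  28.463] yaw 67.45945304138141 shift cm [-0.027  0.047 -0.046] turn [ 0.013 -0.008  0.008] F [-12.787 -22.165  15.333] gap 24.839094517101795 43.72423589229584
tcp in base [-88.3  -0.4]
top [662.6  12.6   1.2] 67.87225176919233 70.97324220405439 rel [ 1.1 -0.9]
side [661.5   9.7   1.2] 67.82775919585563 501.51351296454476 rel [-2.  -0.9]
```

servo_tool:
  rows:
    - {"x": -0.13, "y": -0.3, "z": 0, "wx": 0, "wy": 0, "wz": 0, "claw": 0}
    - {"x": 0, "y": 0, "z": 0, "wx": 0, "wy": 0, "wz": 0, "claw": 0.9}
    - {"x": 0, "y": 0, "z": 0, "wx": 0, "wy": 0, "wz": 0, "claw": 0.9}
    - {"x": 0, "y": 0, "z": 0, "wx": 0, "wy": 0, "wz": 0, "claw": 0.9}
    - {"x": 0, "y": 0, "z": 0, "wx": 0, "wy": 0, "wz": 0, "claw": 0.9}
    - {"x": -0.3, "y": -0.7, "z": 0, "wx": 0, "wy": 0, "wz": 0, "claw": 0.9}
    - {"x": 0, "y": 0, "z": 3, "wx": 0, "wy": 0, "wz": 0, "claw": 0.9}
    - {"x": 0, "y": 0, "z": 3, "wx": 0, "wy": 0, "wz": 0, "claw": 0.9}
    - {"x": 0, "y": 0, "z": 3, "wx": 0, "wy": 0, "wz": 0, "claw": 0.9}
    - {"x": 0, "y": 0, "z": 3, "wx": 0, "wy": 0, "wz": 0, "claw": 0.9}
    - {"x": 0, "y": 0, "z": 0, "wx": 0, "wy": 0, "wz": 0, "claw": 0.9}

```text
time: 8.15
position: [632.2, -67.6, 154.9]
tcp_rot: [[0.376, 0.926, 0.011], [0.927, -0.376, 0.0], [0.004, 0.01, -1.0]]
wrist_force: [1.7, 0.0, -0.2]
finger_gap: 76.7
finger_force: 0.0
```

```bash
python3 go.py 1 | tail -4
python3 - <<'E'
from fit import *
from go import go
B=np.array([661.4,11.9]);RB=R2(np.radians(67.9))
for n in ("top","side"):
    s=arm.snapshot(n); W=pts(s); W2=np.c_[(W[:,:2]-B)@RB,W[:,2]]
    b,f=base(W,(661,11,1.185)); print(n,"base",b,np.degrees(b[2]))
    q=W2[(W2[:,1]>80)&(W2[:,1]<160)&(abs(W2[:,0]-95)<30)&(W2[:,2]>15)]; kn=q[q[:,1]>130]; print("knob",kn.min(0),kn.max(0))
    if n=="side": cv2.imwrite("pics/s2.png",cv2.resize(s["color"][170:290,210:340,::-1],None,fx=5,fy=5,interpolation=cv2.INTER_CUBIC)[:600])
t=B+RB@[95.5,145]; print(t); go(*t,37,-22.1); go(*t,37,157.9); print(arm.observe()["joint_pos"])
E
```

```text
t 8.15 pos [632.196 -67.579 154.929] yaw 67.90377063069964 shift cm [ -0.39   -0.206 -12.693] turn [-0.     0.011 -0.   ] F [ 1.75   0.025 -0.183] gap 76.71463925368015 0.0
tcp in base [-84.6  -2.8]
top [662.6  12.9   1.2] 67.33308482483311 102.20196443311326 rel [ 1.4 -0.7]
side [661.4  10.3   1.2] 67.46152786672816 401.7135365437441 rel [-1.5 -0.6]
top base [662.1  12.8   1.2] 68.04379091875687
knob [ 83.7 130.1  30.6] [107.1 142.7  44. ]
side base [660.6  11.4   1.2] 67.95054181859004
knob [ 84.4 132.6  22.2] [107.4 145.   43.9]
[563.  154.9]
t 8.35 pos [627.534 -67.983 147.442] yaw 67.89592696997643 shift cm [ -6.455  22.292 -11.044] turn [-0.001 -0.001 -1.571] F [-0.241 -0.14   0.412] gap 76.59488559141593 0.0
t 8.35 pos [627.534 -67.983 147.442] yaw 67.89592696997643 shift cm [ -6.455  22.292 -11.044] turn [ 0.001 -0.001  1.571] F [-0.241 -0.14   0.412] gap 76.59488559141593 0.0
[ 0.2  0.5 -0.3  1.7  0.2  0.9 -0.5]
```

View pics/s2.png

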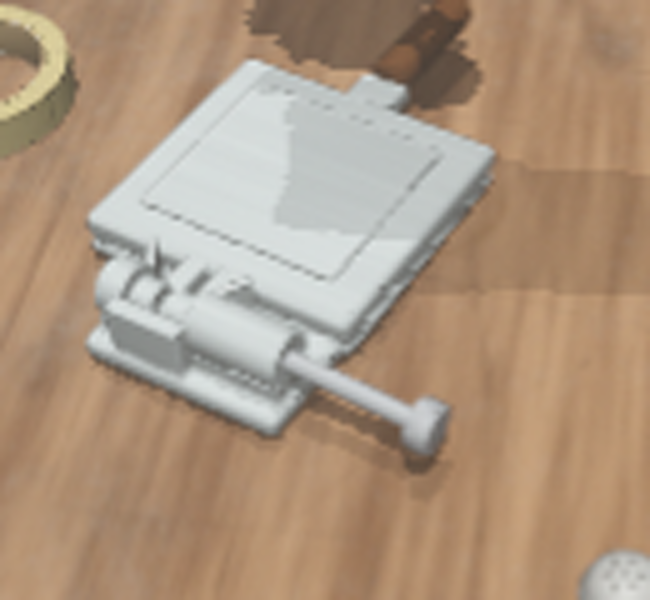

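servo_tool:
  rows:
    - {"x": -0.46, "y": 1.6, "z": 0, "wx": 0, "wy": 0, "wz": -0.112, "claw": 0.8}
    - {"x": -0.46, "y": 1.6, "z": 0, "wx": 0, "wy": 0, "wz": -0.112, "claw": 0.8}
    - {"x": -0.46, "y": 1.6, "z": 0, "wx": 0, "wy": 0, "wz": -0.112, "claw": 0.8}
    - {"x": -0.46, "y": 1.6, "z": 0, "wx": 0, "wy": 0, "wz": -0.112, "claw": 0.8}
    - {"x": -0.46, "y": 1.6, "z": 0, "wx": 0, "wy": 0, "wz": -0.112, "claw": 0.8}
    - {"x": -0.46, "y": 1.6, "z": 0, "wx": 0, "wy": 0, "wz": -0.112, "claw": 0.8}
    - {"x": -0.46, "y": 1.6, "z": 0, "wx": 0, "wy": 0, "wz": -0.112, "claw": 0.8}
    - {"x": -0.46, "y": 1.6, "z": 0, "wx": 0, "wy": 0, "wz": -0.112, "claw": 0.8}
    - {"x": -0.46, "y": 1.6, "z": 0, "wx": 0, "wy": 0, "wz": -0.112, "claw": 0.8}
    - {"x": -0.46, "y": 1.6, "z": 0, "wx": 0, "wy": 0, "wz": -0.112, "claw": 0.8}
    - {"x": -0.46, "y": 1.6, "z": 0, "wx": 0, "wy": 0, "wz": -0.112, "claw": 0.8}
    - {"x": -0.46, "y": 1.6, "z": 0, "wx": 0, "wy": 0, "wz": -0.112, "claw": 0.8}

```text
time: 9.35
position: [571.6, 124.5, 146.6]
tcp_rot: [[0.987, -0.164, -0.003], [-0.164, -0.987, -0.001], [-0.003, 0.001, -1.0]]
wrist_force: [0.2, -0.5, -0.2]
finger_gap: 68.3
finger_force: 0.0
```

servo_tool:
  rows:
    - {"x": -0.46, "y": 1.6, "z": 0, "wx": 0, "wy": 0, "wz": -0.112, "claw": 0.8}
    - {"x": -0.46, "y": 1.6, "z": 0, "wx": 0, "wy": 0, "wz": -0.112, "claw": 0.8}
    - {"x": 0, "y": 0, "z": 0, "wx": 0, "wy": 0, "wz": 0, "claw": 0.8}
    - {"x": 0, "y": 0, "z": 0, "wx": 0, "wy": 0, "wz": 0, "claw": 0.8}
    - {"x": 0, "y": 0, "z": 0, "wx": 0, "wy": 0, "wz": 0, "claw": 0.8}

```text
time: 9.77
position: [563.5, 154.8, 147.4]
tcp_rot: [[0.928, -0.372, -0.001], [-0.372, -0.928, -0.001], [-0.001, 0.002, -1.0]]
wrist_force: [0.6, -0.5, 0.2]
finger_gap: 68.2
finger_force: 0.0
```

```bash
cat > k.py <<'E'
from fit import *
from go import go
import sys
B=np.array([661.4,11.9]);RB=R2(np.radians(67.9))
t=B+RB@[float(sys.argv[1]),float(sys.argv[2])]; go(*t,float(sys.argv[3]),-22.1)
o=arm.observe(); print("tcp in base",RB.T@(o["position"][:2]-B),"F base",RB.T@o["wrist_force"][:2])
if len(sys.argv)>4:
  for n in ("top","side"):
    s=arm.snapshot(n); W=pts(s); W2=np.c_[(W[:,:2]-B)@RB,W[:,2]]
    q=W2[(W2[:,1]>float(sys.argv[4]))&(W2[:,1]<160)&(abs(W2[:,0]-95)<14)&(W2[:,2]>15)]; print(n,"pin max y",np.sort(q[:,1])[-8:],len(q))
E
python3 k.py 95.5 146 37
```

```text
t 9.77 pos [563.46  154.773 147.376] yaw -21.835795835116063 shift cm [ -0.14    0.054 -11.038] turn [ 0.001 -0.001 -0.005] F [ 0.573 -0.519  0.228] gap 68.20829459481254 0.0
tcp in base [ 95.5 144.5] F base [-0.3 -0.7]
```

Descend, then check position and close.

servo_tool:
  rows:
    - {"x": -0.14, "y": 0.05, "z": -2, "wx": 0, "wy": 0, "wz": -0.005, "claw": 0.7}
    - {"x": 0, "y": 0, "z": -2, "wx": 0, "wy": 0, "wz": 0, "claw": 0.7}
    - {"x": 0, "y": 0, "z": -2, "wx": 0, "wy": 0, "wz": 0, "claw": 0.7}
    - {"x": 0, "y": 0, "z": -2, "wx": 0, "wy": 0, "wz": 0, "claw": 0.7}
    - {"x": 0, "y": 0, "z": -2, "wx": 0, "wy": 0, "wz": 0, "claw": 0.7}
    - {"x": 0, "y": 0, "z": -1, "wx": 0, "wy": 0, "wz": 0, "claw": 0.7}
    - {"x": 0, "y": 0, "z": 0, "wx": 0, "wy": 0, "wz": 0, "claw": 0.7}
    - {"x": 0, "y": 0, "z": 0, "wx": 0, "wy": 0, "wz": 0, "claw": 0.7}
    - {"x": 0, "y": 0, "z": 0, "wx": 0, "wy": 0, "wz": 0, "claw": 0.7}

```text
time: 10.52
position: [563.2, 156.1, 39.2]
tcp_rot: [[0.925, -0.379, 0.001], [-0.379, -0.925, 0.0], [0.001, -0.001, -1.0]]
wrist_force: [0.4, 0.1, -0.1]
finger_gap: 59.6
finger_force: 0.0
```

```bash
python3 k.py 95.5 146 37
```

```text
t 10.52 pos [563.167 156.056  39.227] yaw -22.26055806016074 shift cm [-0.111 -0.074 -0.223] turn [-0.     0.001  0.003] F [ 0.382  0.083 -0.056] gap 59.632293151101834 0.0
tcp in base [ 96.6 145.3] F base [ 0.2 -0.3]
```

servo_tool:
  rows:
    - {"x": -0.1, "y": -0.07, "z": -0.2, "wx": 0, "wy": 0, "wz": 0, "claw": 0.4}
    - {"x": 0, "y": 0, "z": 0, "wx": 0, "wy": 0, "wz": 0, "claw": 0.3}
    - {"x": 0, "y": 0, "z": 0, "wx": 0, "wy": 0, "wz": 0, "claw": 0.2}
    - {"x": 0, "y": 0, "z": 0, "wx": 0, "wy": 0, "wz": 0, "claw": 0.1}
    - {"x": 0, "y": 0, "z": 0, "wx": 0, "wy": 0, "wz": 0, "claw": 0.1}
    - {"x": 0, "y": 0, "z": 0, "wx": 0, "wy": 0, "wz": 0, "claw": 0.1}
  force: 40

```text
time: 11.02
position: [561.6, 155.7, 36.6]
tcp_rot: [[0.926, -0.378, 0.001], [-0.378, -0.926, 0.0], [0.001, -0.0, -1.0]]
wrist_force: [0.5, 0.2, 1.1]
finger_gap: 21.4
finger_force: 39.0
```

```bash
python3 k.py 95.5 146 37
python3 - <<'E'
from h import *
s=arm.snapshot("side"); cv2.imwrite("pics/s3.png",cv2.resize(s["color"][170:290,210:340,::-1],None,fx=5,fy=5,interpolation=cv2.INTER_CUBIC)[:600])
E
```

```text
t 11.02 pos [561.576 155.743  36.591] yaw -22.239184697081228 shift cm [ 0.048 -0.043  0.041] turn [-0.     0.001  0.002] F [0.479 0.215 1.14 ] gap 21.352559267475094 39.03674090572167
tcp in base [ 95.7 146.6] F base [ 0.4 -0.4]
```

View pics/s3.png

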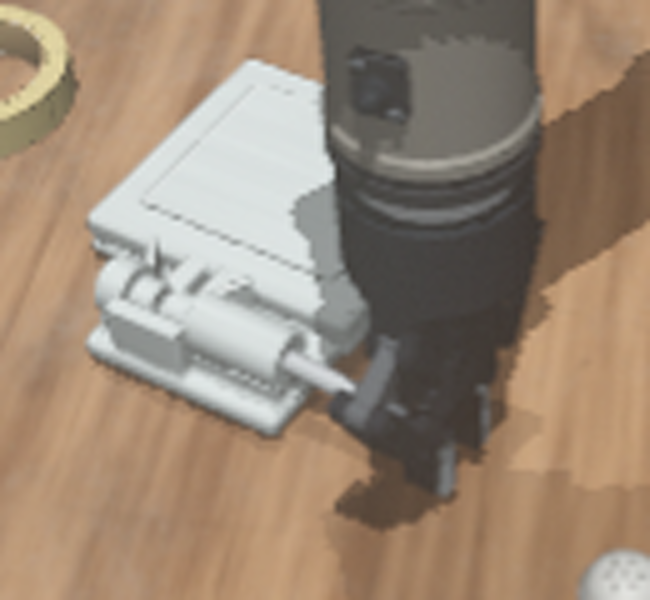

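servo_tool:
  rows:
    - {"x": 0, "y": 0, "z": 0.25, "wx": 0, "wy": 0, "wz": 0, "claw": 0}
    - {"x": 0, "y": 0, "z": 0.25, "wx": 0, "wy": 0, "wz": 0, "claw": 0}
    - {"x": 0.19, "y": -0.075, "z": 0, "wx": 0, "wy": 0, "wz": 0, "claw": 0}
    - {"x": 0.19, "y": -0.075, "z": 0, "wx": 0, "wy": 0, "wz": 0, "claw": 0}
    - {"x": 0.19, "y": -0.075, "z": 0, "wx": 0, "wy": 0, "wz": 0, "claw": 0}
    - {"x": 0.19, "y": -0.075, "z": 0, "wx": 0, "wy": 0, "wz": 0, "claw": 0}
    - {"x": 0.19, "y": -0.075, "z": 0, "wx": 0, "wy": 0, "wz": 0, "claw": 0}
  force: 50

```text
time: 11.65
position: [570.9, 151.8, 41.1]
tcp_rot: [[0.926, -0.379, -0.0], [-0.379, -0.926, -0.0], [-0.0, 0.0, -1.0]]
wrist_force: [-0.5, 0.2, -0.9]
finger_gap: 20.9
finger_force: 48.9
```

```bash
python3 k.py 95.5 82 42 68
```

```text
t 11.65 pos [570.942 151.78   41.131] yaw -22.249836747469164 shift cm [ 5.041 -2.055  0.087] turn [ 0.    -0.     0.003] F [-0.481  0.194 -0.921] gap 20.87401936982874 48.87662057066336
tcp in base [ 95.6 136.4] F base [-0.   0.5]
top pin max y [ 92.   92.5  93.1  93.4  94.8  95.8  96.9 147.7] 66
side pin max y [148.7 148.7 148.8 148.9 148.9 148.9 149.  149.3] 146
```

servo_tool:
  rows:
    - {"x": 0.3, "y": -0.12, "z": 0, "wx": 0, "wy": 0, "wz": 0, "claw": 0}
    - {"x": 0.3, "y": -0.12, "z": 0, "wx": 0, "wy": 0, "wz": 0, "claw": 0}
    - {"x": 0.3, "y": -0.12, "z": 0, "wx": 0, "wy": 0, "wz": 0, "claw": 0}
    - {"x": 0.3, "y": -0.12, "z": 0, "wx": 0, "wy": 0, "wz": 0, "claw": 0}
    - {"x": 0.3, "y": -0.12, "z": 0, "wx": 0, "wy": 0, "wz": 0, "claw": 0}
    - {"x": 0, "y": 0, "z": 0, "wx": 0, "wy": 0, "wz": 0, "claw": 0}

```text
time: 12.25
position: [586.7, 145.5, 41.3]
tcp_rot: [[0.925, -0.379, 0.001], [-0.379, -0.925, -0.0], [0.001, -0.0, -1.0]]
wrist_force: [0.2, 0.5, -1.0]
finger_gap: 20.7
finger_force: 48.9
```

```bash
python3 k.py 95.5 82 42 68
```

```text
t 12.25 pos [586.666 145.465  41.344] yaw -22.28688095604054 shift cm [ 3.469 -1.423  0.066] turn [0.    0.001 0.003] F [ 0.207  0.533 -1.037] gap 20.66662111258273 48.87110741401557
tcp in base [ 95.6 119.5] F base [0.6 0. ]
top pin max y [ 73.5  74.5  74.6  75.2  76.7  78.   79.7 130.7] 24
side pin max y [132.7 132.7 132.7 132.8 132.8 132.8 133.  133.4] 94
```

servo_tool:
  rows:
    - {"x": 0.27, "y": -0.11, "z": 0, "wx": 0, "wy": 0, "wz": 0, "claw": 0}
    - {"x": 0.27, "y": -0.11, "z": 0, "wx": 0, "wy": 0, "wz": 0, "claw": 0}
    - {"x": 0.27, "y": -0.11, "z": 0, "wx": 0, "wy": 0, "wz": 0, "claw": 0}
    - {"x": 0.27, "y": -0.11, "z": 0, "wx": 0, "wy": 0, "wz": 0, "claw": 0}
    - {"x": 0.27, "y": -0.11, "z": 0, "wx": 0, "wy": 0, "wz": 0, "claw": 0}
    - {"x": 0.27, "y": -0.11, "z": 0, "wx": 0, "wy": 0, "wz": 0, "claw": 0}
    - {"x": 0.27, "y": -0.11, "z": 0, "wx": 0, "wy": 0, "wz": 0, "claw": 0}

```text
time: 12.93
position: [604.8, 138.3, 41.3]
tcp_rot: [[0.926, -0.379, -0.0], [-0.379, -0.926, 0.0], [-0.0, -0.0, -1.0]]
wrist_force: [-1.3, -0.0, 1.1]
finger_gap: 20.9
finger_force: 49.1
```

```bash
python3 k.py 95.5 82 42 68
```

```text
t 12.93 pos [604.837 138.257  41.318] yaw -22.241265693796432 shift cm [ 1.652 -0.702  0.068] turn [-0.    -0.     0.002] F [-1.256 -0.011  1.093] gap 20.88631994467495 49.068467079196125
tcp in base [95.8 99.9] F base [-0.5  1.2]
top pin max y [68.3 68.8 69.7] 3
side pin max y [112.2 112.4 112.4 112.5 112.6 112.7 112.8 112.9] 83
```

servo_tool:
  rows:
    - {"x": 0.27, "y": -0.11, "z": 0, "wx": 0, "wy": 0, "wz": 0, "claw": 0}
    - {"x": 0.27, "y": -0.11, "z": 0, "wx": 0, "wy": 0, "wz": 0, "claw": 0}
    - {"x": 0.27, "y": -0.11, "z": 0, "wx": 0, "wy": 0, "wz": 0, "claw": 0}
    - {"x": 0.18, "y": -0.075, "z": 0, "wx": 0, "wy": 0, "wz": 0, "claw": 0}
    - {"x": 0.18, "y": -0.075, "z": 0, "wx": 0, "wy": 0, "wz": 0, "claw": 0}
    - {"x": 0, "y": 0, "z": 0, "wx": 0, "wy": 0, "wz": 0, "claw": 0}

```text
time: 13.53
position: [616.8, 133.3, 41.6]
tcp_rot: [[0.926, -0.379, 0.0], [-0.379, -0.926, 0.0], [0.0, -0.0, -1.0]]
wrist_force: [-3.4, -0.1, 5.2]
finger_gap: 21.1
finger_force: 49.4
```

```bash
python3 k.py 95.5 82 42 68
```

```text
t 13.53 pos [616.793 133.35   41.555] yaw -22.253174976617345 shift cm [ 0.456 -0.212  0.045] turn [-0.     0.     0.003] F [-3.36  -0.065  5.161] gap 21.06250456032912 49.44337955501396
tcp in base [95.7 87. ] F base [-1.3  3.1]
top pin max y [] 0
side pin max y [ 99.6  99.7  99.7  99.8  99.9  99.9  99.9 100.3] 82
```

servo_tool:
  rows:
    - {"x": 0.13, "y": -0.055, "z": 0, "wx": 0, "wy": 0, "wz": 0, "claw": 0}
    - {"x": 0.13, "y": -0.055, "z": 0, "wx": 0, "wy": 0, "wz": 0, "claw": 0}
    - {"x": 0.13, "y": -0.055, "z": 0, "wx": 0, "wy": 0, "wz": 0, "claw": 0}
    - {"x": 0.13, "y": -0.055, "z": 0, "wx": 0, "wy": 0, "wz": 0, "claw": 0}
    - {"x": 0, "y": 0, "z": 0, "wx": 0, "wy": 0, "wz": 0, "claw": 0}

```text
time: 14.05
position: [620.3, 131.9, 41.5]
tcp_rot: [[0.926, -0.378, -0.003], [-0.378, -0.926, 0.0], [-0.003, 0.001, -1.0]]
wrist_force: [-6.8, 1.6, 9.3]
finger_gap: 20.8
finger_force: 50.2
```

```bash
python3 k.py 95.5 82 42 68
```

```text
t 14.05 pos [620.294 131.868  41.485] yaw -22.214080479706695 shift cm [ 0.106 -0.063  0.052] turn [-0.    -0.003  0.002] F [-6.811  1.55   9.275] gap 20.751064194369054 50.15854606870562
tcp in base [95.7 83.2] F base [-1.1  6.9]
top pin max y [] 0
side pin max y [95.9 96.  96.2 96.2 96.3 96.3 96.4 96.6] 82
```

servo_tool:
  rows:
    - {"x": 0, "y": 0, "z": 0, "wx": 0, "wy": 0, "wz": 0, "claw": 0.6}
    - {"x": 0, "y": 0, "z": 0, "wx": 0, "wy": 0, "wz": 0, "claw": 0.6}
    - {"x": 0, "y": 0, "z": 0, "wx": 0, "wy": 0, "wz": 0, "claw": 0.6}
    - {"x": -0.93, "y": 0.38, "z": 0, "wx": 0, "wy": 0, "wz": 0, "claw": 0.6}
    - {"x": -0.93, "y": 0.38, "z": 0, "wx": 0, "wy": 0, "wz": 0, "claw": 0.6}
    - {"x": -0.93, "y": 0.38, "z": 0, "wx": 0, "wy": 0, "wz": 0, "claw": 0.3}
    - {"x": 0, "y": 0, "z": 0.4, "wx": 0, "wy": 0, "wz": 0, "claw": 0}
    - {"x": 0, "y": 0, "z": 0, "wx": 0, "wy": 0, "wz": 0, "claw": 0}
    - {"x": 0, "y": 0, "z": 0, "wx": 0, "wy": 0, "wz": 0, "claw": 0}
    - {"x": 0, "y": 0, "z": 0, "wx": 0, "wy": 0, "wz": 0, "claw": 0}

```text
time: 14.98
position: [594.3, 142.4, 45.6]
tcp_rot: [[0.925, -0.379, 0.001], [-0.379, -0.925, -0.0], [0.001, -0.0, -1.0]]
wrist_force: [-0.2, 0.4, -0.5]
finger_gap: -0.2
finger_force: 0.0
```

```bash
python3 k.py 95.5 92 47 68
python3 - <<'E'
from h import *
s=arm.snapshot("side"); cv2.imwrite("pics/s4.png",cv2.resize(s["color"][170:290,210:340,::-1],None,fx=5,fy=5,interpolation=cv2.INTER_CUBIC)[:600])
E
```

```text
t 14.98 pos [594.308 142.374  45.614] yaw -22.26567479697533 shift cm [ 1.778 -0.738  0.139] turn [0.    0.001 0.003] F [-0.178  0.378 -0.549] gap -0.17331536556827862 0.0
tcp in base [ 95.6 111.3] F base [0.3 0.3]
top pin max y [ 71.9  72.4  73.1  74.4  75.1  76.4  77.  118.7] 17
side pin max y [124.1 124.2 124.2 124.2 124.2 124.3 124.5 125.1] 92
```

View pics/s4.png

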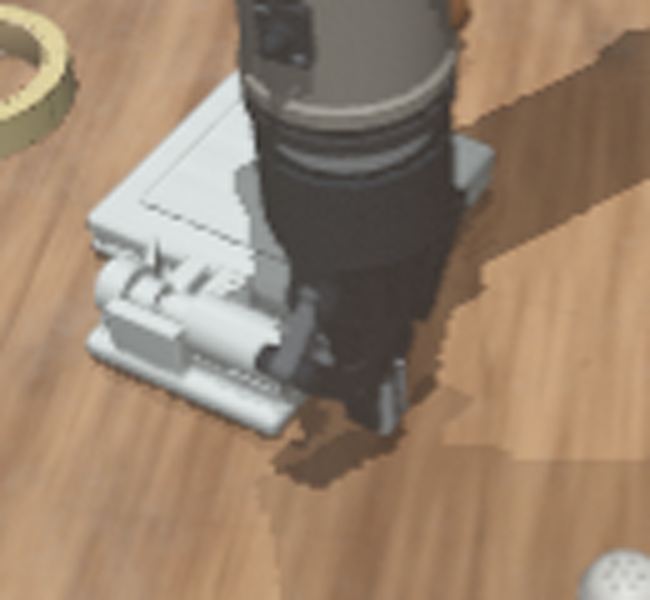

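servo_tool:
  rows:
    - {"x": 0.37, "y": -0.15, "z": 0, "wx": 0, "wy": 0, "wz": 0, "claw": 0}
    - {"x": 0.37, "y": -0.15, "z": 0, "wx": 0, "wy": 0, "wz": 0, "claw": 0}
    - {"x": 0.37, "y": -0.15, "z": 0, "wx": 0, "wy": 0, "wz": 0, "claw": 0}
    - {"x": 0.37, "y": -0.15, "z": 0, "wx": 0, "wy": 0, "wz": 0, "claw": 0}
    - {"x": 0, "y": 0, "z": 0, "wx": 0, "wy": 0, "wz": 0, "claw": 0}

```text
time: 15.55
position: [609.6, 135.9, 45.3]
tcp_rot: [[0.925, -0.379, 0.001], [-0.379, -0.925, -0.0], [0.001, -0.0, -1.0]]
wrist_force: [-0.1, -0.4, -0.2]
finger_gap: -0.2
finger_force: 0.0
```

servo_tool:
  rows:
    - {"x": 0.19, "y": -0.08, "z": 0, "wx": 0, "wy": 0, "wz": 0, "claw": 0}
    - {"x": 0.19, "y": -0.08, "z": 0, "wx": 0, "wy": 0, "wz": 0, "claw": 0}
    - {"x": 0.19, "y": -0.08, "z": 0, "wx": 0, "wy": 0, "wz": 0, "claw": 0}
    - {"x": 0, "y": 0, "z": 0, "wx": 0, "wy": 0, "wz": 0, "claw": 0}

```text
time: 15.88
position: [614.2, 134.1, 45.2]
tcp_rot: [[0.926, -0.379, -0.0], [-0.379, -0.926, -0.0], [-0.0, 0.0, -1.0]]
wrist_force: [0.5, -0.0, 0.4]
finger_gap: -0.1
finger_force: 0.0
```

```bash
python3 k.py 95.5 90 47
```

```text
t 15.88 pos [614.22  134.057  45.154] yaw -22.251122442039083 shift cm [-0.028  0.019  0.185] turn [ 0.    -0.     0.003] F [ 0.532 -0.029  0.396] gap -0.1216254462846708 0.0
tcp in base [95.4 89.7] F base [ 0.2 -0.5]
```

servo_tool:
  rows:
    - {"x": 0.14, "y": -0.06, "z": 0, "wx": 0, "wy": 0, "wz": 0, "claw": 0}
    - {"x": 0.14, "y": -0.06, "z": 0, "wx": 0, "wy": 0, "wz": 0, "claw": 0}
    - {"x": 0.14, "y": -0.06, "z": 0, "wx": 0, "wy": 0, "wz": 0, "claw": 0}
    - {"x": 0, "y": 0, "z": 0, "wx": 0, "wy": 0, "wz": 0, "claw": 0}

```text
time: 16.22
position: [614.6, 134.2, 44.4]
tcp_rot: [[0.926, -0.377, -0.008], [-0.377, -0.926, 0.001], [-0.007, 0.002, -1.0]]
wrist_force: [-9.8, 3.1, 5.1]
finger_gap: 0.2
finger_force: 5.1
```

```bash
python3 k.py 95.5 90 47
```

```text
t 16.22 pos [614.62  134.184  44.427] yaw -22.13884685613155 shift cm [-0.068  0.006  0.257] turn [-0.001 -0.008  0.001] F [-9.751  3.147  5.114] gap 0.19280730758773856 5.0658382098481525
tcp in base [95.7 89.3] F base [-0.8 10.2]
```

servo_tool:
  rows:
    - {"x": 0.19, "y": -0.08, "z": 0, "wx": 0, "wy": 0, "wz": 0, "claw": 0}
    - {"x": 0.19, "y": -0.08, "z": 0, "wx": 0, "wy": 0, "wz": 0, "claw": 0}
    - {"x": 0.19, "y": -0.08, "z": 0, "wx": 0, "wy": 0, "wz": 0, "claw": 0}
    - {"x": 0, "y": 0, "z": 0, "wx": 0, "wy": 0, "wz": 0, "claw": 0}

```text
time: 16.55
position: [614.9, 134.3, 43.3]
tcp_rot: [[0.927, -0.375, -0.018], [-0.375, -0.927, 0.002], [-0.018, 0.005, -1.0]]
wrist_force: [-22.6, 7.8, 11.4]
finger_gap: 0.2
finger_force: 12.0
```

```bash
python3 k.py 95.5 90 47
```

```text
t 16.55 pos [614.856 134.288  43.26 ] yaw -22.004201932855892 shift cm [-0.091 -0.004  0.374] turn [-0.002 -0.018 -0.002] F [-22.592   7.795  11.43 ] gap 0.18663238782344435 12.000766585115343
tcp in base [95.9 89.2] F base [-1.3 23.9]
```

Firm stop at 24 N. Back away and check.

servo_tool:
  rows:
    - {"x": -0.93, "y": 0.38, "z": 0, "wx": 0, "wy": 0, "wz": 0, "claw": 0}
    - {"x": -1.5, "y": 0.6, "z": 0, "wx": 0, "wy": 0, "wz": 0, "claw": 0}
    - {"x": -1.5, "y": 0.6, "z": 0, "wx": 0, "wy": 0, "wz": 0, "claw": 0}
    - {"x": -1, "y": -1, "z": 3, "wx": 0, "wy": 0, "wz": 0, "claw": 0}
    - {"x": -2, "y": -2, "z": 4, "wx": 0, "wy": 0, "wz": 0, "claw": 0}
    - {"x": -2, "y": -3, "z": 2, "wx": 0, "wy": 0, "wz": 0, "claw": 0}
    - {"x": -2, "y": -3, "z": 2, "wx": 0, "wy": 0, "wz": 0, "claw": 0}
    - {"x": -2, "y": -3, "z": 0, "wx": 0, "wy": 0, "wz": 0, "claw": 0}
    - {"x": -2, "y": -3, "z": 0, "wx": 0, "wy": 0, "wz": 0, "claw": 0}
    - {"x": -2, "y": -3, "z": 0, "wx": 0, "wy": 0, "wz": 0, "claw": 0}
    - {"x": 0, "y": 0, "z": 0, "wx": 0, "wy": 0, "wz": 0, "claw": 0}

```text
time: 17.47
position: [453.3, -37.4, 149.2]
tcp_rot: [[0.922, -0.386, -0.003], [-0.386, -0.922, -0.003], [-0.002, 0.003, -1.0]]
wrist_force: [-0.2, -0.9, -0.4]
finger_gap: 0.4
finger_force: 0.0
```

```bash
python3 k.py 95.5 90 47 60
python3 - <<'E'
from fit import *
B=np.array([661.4,11.9]);RB=R2(np.radians(67.9))
for n in ("top","side"):
    s=arm.snapshot(n); W=pts(s); q,f=plate(W,(660,10,1.185)); print(n,q,np.degrees(q[2]),"rel",RB.T@(q[:2]-B))
    W2=np.c_[(W[:,:2]-B)@RB,W[:,2]]; t=W2[(W2[:,1]<-31)&(W2[:,1]>-60)&(abs(W2[:,0]-95)<9)&(W2[:,2]>28)]; print("tip",np.sort(t[:,1])[:6],len(t))
    print(proj(s,np.array([[*(B+RB@[95,79]),36],[*(B+RB@[95,-39]),36]])))
    y,x=(165,205) if n=="side" else (105,230)
    cv2.imwrite(f"pics/{n}5.png",cv2.resize(s["color"][y:y+100,x:x+100,::-1],None,fx=4,fy=4,interpolation=cv2.INTER_CUBIC))
cv2.imwrite("pics/f5.png",np.hstack([cv2.imread("pics/side5.png"),cv2.imread("pics/top5.png")]))
E
```

```text
t 17.47 pos [453.346 -37.422 149.202] yaw -22.708014360768484 shift cm [ 16.06   17.167 -10.22 ] turn [ 0.003 -0.003  0.011] F [-0.246 -0.919 -0.38 ] gap 0.4419383498372383 0.0
tcp in base [-124.   174.2] F base [-0.9 -0.1]
top pin max y [78.7 78.9 79.  79.  79.  79.  79.2 79.3] 114
side pin max y [80.4 80.5 80.5 80.6 80.7 80.8 80.9 82.1] 161
top [662.3  12.7   1.2] 67.56069719465302 rel [ 1.1 -0.6]
tip [-38.1 -37.8 -36.1 -35.5 -35.1 -34.8] 7
[[265.9 174.4]
 [285.8 127.6]]
side [661.5  10.5   1.2] 67.51551799206734 rel [-1.2 -0.6]
tip [-36.3] 1
[[272.  243.4]
 [229.  224.8]]
```

View pics/f5.png

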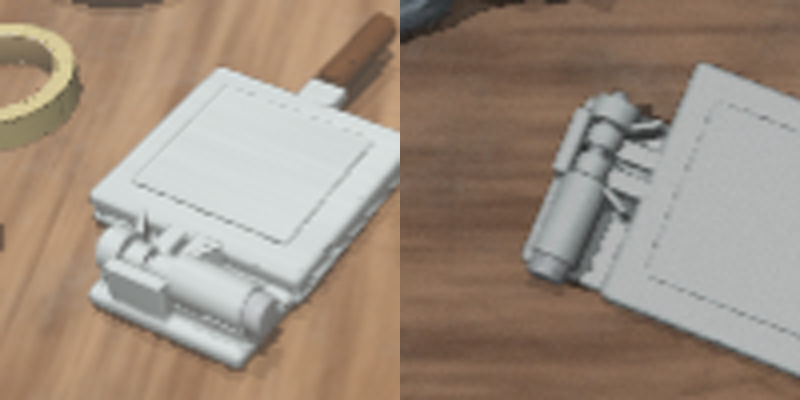

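The pictures show the knob flush against the longer ear (side crop about 262,310) and the pin tip standing out of the shorter ear (top crop about 630,100). The plate is home.

```bash
python3 -c "
from cell import arm
print(arm.finish_job())"
```

```text
the job is handed in; nothing more can be done
None
```

The upper plate is fully back with both hinge eyes between the ears, and the hinge pin is in until its knob rests on the longer ear. The job is handed in at about 17.5 s; the arm never went near the salt mill or the tin.

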